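Set the press's depth dial to its pointer and enter it

ROBOT

A 7-joint arm with a two-finger parallel gripper is mounted at the origin on a cart in front of the work surface, level with it; the furniture and walls round the work are solid. World frame = base frame: x ahead of the robot, y to its left, z up, the work surface at z = 0. Lengths are in m, angles in rad, forces in N, time in s.
With the tool pointing down it reaches from about 0.425 to 0.875 m from the base axis. Payload 4.7 kg.
Tool frame: the origin (TCP) lies between the finger pads; the fingertips stand 14 mm ahead of it and the grasp point (between the pads) lies 5 mm behind it (env.tcp_to_tips is the distance from the TCP to the fingertips, in m); z points along the fingers, y is the direction in which the jaws open and shut (so a half turn about z gives the same grasp; the last joint's range is limited). The gripper opens to 87 mm and grips with 3 to 60 N. Pads are 19 mm wide; open, the fingers measure 117 mm over their backs; the gripper's body (75 mm by 190 mm) begins 51 mm behind the grasp point.
Start: joints at [-1.33, 0.321, -0.07, 1.45, 0.023, 1.371, -0.057], TCP at [0.146, 0.633, 0.237] pointing down, gripper open.
Joint ranges: [-2.86, 2.86], [-0.3, 2.09], [-1.38, 1.24], [0.06, 2.45], [-1.56, 4.7], [0.09, 2.05], [-2.69, 2.69]. Speed limits (rad/s): [2.57, 2.57, 3.14, 3.14, 3.14, 3.14, 3.14].

INTERFACE

Orientations are given as a rotation vector (axis times angle).
In Python, from rig import telemetry, get_image, camera_info, job, spot_in, tip_of, env gives the robot as it stands.
- The arm moves only by the tool apply_moves, never from a script. Its argument "series" is one flat list of numbers, 7 for each row, row after row: the turn, a rotation vector about the tool's x, y, z in rad, then the shift along the tool's x, y, z in cm, then the closure in counts, from 0 (fully open) to 255 (shut). In form: [wx, wy, wz, x, y, z, jaw, wx, wy, wz, x, y, z, jaw, ...]. A call has exactly 10 rows; each row is the pose to reach, as a shift and turn from the pose commanded when the call began, along the tool's axes at that moment; what a row does not reach only later rows make up. A row lasts 1/8 s, in which the tool goes at most 62.5 mm and 10.7 degrees, less where a joint would pass 70% of its speed; a pose out of reach is approached as far as the arm can. A call with a gripper value outside its range is refused whole. The fingers move at their own pace and stop on an object; the grip force is fixed at half the most. Time passes only in rows, so rows that repeat a pose let the fingers close, or fill a call up. It gives the time, the measured TCP pose, the force and the opening at its end, in the units of the state.
- telemetry.read_state(): the state, without advancing time (a new reading comes with each control period).
- get_image(name): name is "scene" or "side" or "wrist"; returns (picture, depth): 420x560x3 uint8, blue, green, red; 420x560 float32, m along the optical axis (not along the pixel's ray), 0 where there is no reading.
- camera_info(name): a dict with "fx", "fy", "cx", "cy" (pixels), "xyz" and "rotation" of the camera in the world; the wrist camera has in their place "tool_from_camera" (4x4, takes a point from camera to tool coordinates, whose origin is the TCP and whose axes are the flange's). Camera axes: x right, y up, looking along -z (the intrinsics and any distortion apply to the point x, -y, -z); pixel columns grow to the right and rows downward; lengths in m; the calibration is good to about 2 mm. A picture is of the moment at which its call begins: read the wrist's pose just before it. camera_info takes no time and is no camera call.
- job.job_done(): hands the job in, once; it reports no verdict.
Trained networks look in the newest picture that a camera, given by its name, has taken for a name from the list of things; names that differ only in an ending like _2 or _b are one class to them, and where a whole thing is asked for, a point or a joint stands for the part that bears it (a point fixed in the world has none). Each returns a list of dicts, best first, with "score" (0 to 1); they miss things now and then, are a little off and sometimes report something else, mostly with a low value. They report only what shows in the picture. A call takes as long as a camera call.
- spot_in(camera, target): "position" ([x, y, z] in m, in the coordinates of the camera as it stood for that picture, good to about 4 mm: the middle of the surface that is visible of it).
- tip_of(camera, target): "position" ([x, y, z] in m, in the coordinates of the camera as it stood for that picture, good to about 4 mm: a listed point, or the origin of a listed thing).
The state is a dict: "t": time; "qpos": joint angles; "qd": joint speeds; "effort": joint torques, N m; "tool_pos": TCP position; "orientation": TCP orientation; "ft_force": force on the tool from outside, world axes, zero at the start; "torque": the same for the moment, N m; "width": finger opening in m.
Only numpy, scipy, OpenCV 4.12 (cv2) and the standard library are available. Lean on these libraries where they do the work, as an engineer would, in place of code of your own. Each camera call takes 0.05 s, during which the arm holds its last target. There are 200 camera calls.

TASK

Set the cutting depth on the press's setting unit: with the fingertips, gently push the upright post on the dial round until the dial's index line lines up with the small setting pointer on the scale ring, then press the unit's round key fully down and let it come back up. Only push: do not pinch the post, press the key only when the line is set, leave the pointer where it is, and do not move or lift anything else on the board.

Things in the scene. Friction and masses are not known exactly. Their poses are not given: they have to be found in the camera images.
- setter: the setting unit, screwed down: a grey plate 180 (x) by 250 (y, from -120 to +130) mm, top 18 mm above the board. Origin on the board under the plate; its z is up; its yaw varies. The dial's axis stands at (0, +40) mm and the round key at (0, -85) mm in its frame. A scale ring of 172 mm outer diameter, top 26 mm above the board, surrounds the dial
- dial (a joint): turn of the dial about its upright axis, rad, positive anticlockwise seen from above; at 0 the index line points along the unit's +x. Hidden stops at -2.6 and +2.6. It turns with about 0.06 N m of friction and stays where it is left. It always starts clockwise of the pointer, by 0.5 to 2.5 rad
- dial_centre (a point): centre of the dial's top face, on its axis, 34 mm above the board. The dial is a bare-metal disc of 136 mm diameter with a milled rim and a low hub (34 mm diameter, 5 mm high) in the middle
- index_tip (a point): outer end of the dial's index line (a dark straight line, 3 mm wide, from hub to rim on the dial's top), at the rim, 68 mm from the axis; it turns with the dial
- finger_post: upright round steel post on the dial, 16 mm thick (20 mm at its foot), 30 mm high, 50 mm from the dial's axis on the side exactly opposite the index line; goes round with the dial, and can itself revolve freely on its pin. Origin at the centre of its foot, on the dial's top (34 mm above the board)
- pointer (a joint): where the setting pointer stands about the dial's axis, rad, measured as for the dial: line and pointer agree when the two values are equal. Stiff; it is set already and must stay
- pointer_tip (a point): the point of the dial's rim that the setting pointer shows, 68 mm from the axis, 34 mm above the board. The pointer is a small steel rider (20 mm wide) on the scale ring just outside the dial, with a narrow nose to the dial, a dark line along its top and a small screw outside; it reaches out to 100 mm from the axis and its top is 35 mm above the board
- set_key (a joint): travel of the key, m: 0 up, 0.006 fully down; a spring of about 5 N at full travel brings it back
- set_key_top (a point): centre of the top of the key, a black round button of 34 mm diameter in a grey housing, pressed straight down
- awl: loose bystander: awl with a turned wooden handle, lying in front of the setting unit, 26x132x26 mm; origin at the centre of its underside
- hole_punch1: loose bystander: steel drive punch lying behind the setting unit, 18x104x18 mm; origin at the centre of its underside
- weight_block: loose bystander: steel paper weight with a turned knob, 50x62x48 mm, behind the key's end of the unit; origin at the centre of its underside
- blanks_tan: loose bystander: banded stack of tan leather blanks, 93x60x21 mm, beside the key's end of the unit; origin at the centre of its underside
- hole_punch0: loose bystander: thin steel drive punch, 14x104x14 mm, beside the key's end of the unit; origin at the centre of its underside

How it is judged:
By the outcome, as a careful person would: the job done as asked, in the order asked, and still so for the second after the job is handed in, with the robot touching nothing.
It also fails if it takes over 56 s, if anything falls off the work surface, if the arm or the gripper's body presses on something with over 40 N, if the wrist force passes 120 N, or if a joint passes its speed limit or range.

## Working session

There is one attempt and no reset: what is moved stays moved. The work goes in short steps, Python scripts to look and compute and a tool call to move; the robot and the scene stay as the last step left them, time stands still between calls to the robot, and variables do not carry over. Pictures are saved under pics/ and viewed, about 8 in all and at most 12, crops included, and the job is handed in when it is done.

Besides the shell and the picture viewer there is one more tool, called as name(argument=value, ...), one argument or row to a line, values as JSON. apply_moves: Moves the arm, as the interface text tells. Its arguments: {"type":"object","properties":{"series":{"type":"array","items":{"type":"number"}}},"required":["series"]}

```bash
ls; mkdir -p pics; cat > h.py <<'E'
import numpy as np, cv2
from scipy.spatial.transform import Rotation as R
from rig import telemetry, get_image, camera_info, job, spot_in, tip_of, env
def T(cam):
    ci=camera_info(cam)
    if cam=="wrist":
        s=telemetry.read_state(); M=np.eye(4); M[:3,:3]=R.from_rotvec(s["orientation"]).as_matrix(); M[:3,3]=s["tool_pos"]
        return M@np.array(ci["tool_from_camera"])
    M=np.eye(4); r=np.array(ci["rotation"]); M[:3,:3]=r if r.shape==(3,3) else R.from_rotvec(r).as_matrix(); M[:3,3]=ci["xyz"]; return M
def w(M,p): return M[:3,:3]@np.array(p)+M[:3,3]
def find(cam,names,f=tip_of,M=None):
    M=T(cam) if M is None else M
    for n in names:
        print(cam,n,[(np.round(w(M,d["position"]),4).tolist(),round(d["score"],2)) for d in f(cam,n)[:2]])
E
python3 - <<'E'
from h import *
s=telemetry.read_state(); print(s)
print(camera_info("scene")); print(camera_info("wrist"))
for c in ("scene","side"):
    im,d=get_image(c); cv2.imwrite(f"pics/{c}0.png",im)
    find(c,["setter","dial_centre","index_tip","pointer_tip","finger_post","set_key_top","weight_block","hole_punch1"])
a=cv2.imread("pics/scene0.png");b=cv2.imread("pics/side0.png")
cv2.imwrite("pics/both.png",cv2.resize(np.vstack([a,b]),None,fx=.71,fy=.71))
E
```

```text
pics
{'t': 0.0, 'qpos': array([-1.32989963,  0.32177334, -0.07007318,  1.45166079,  0.02259356,
        1.37079152, -0.05690548]), 'qd': array([ 3.59171342e-04,  1.40556699e-04,  5.59944115e-06,  1.49707583e-04,
       -1.31508554e-03, -2.85383494e-05, -1.22594781e-04]), 'effort': array([ 9.50611093e-05, -4.91298795e+01, -4.03780835e-01, -3.12517798e+01,
       -6.37466437e-02,  4.38224024e-02,  1.80315692e-04]), 'tool_pos': array([0.14609269, 0.63283696, 0.23550077]), 'orientation': array([-3.55455819e-01, -3.12130303e+00,  2.89468291e-03]), 'ft_force': array([ 0.59711627,  0.15042453, -0.64701452]), 'torque': array([0.00976768, 0.03082866, 0.00612907]), 'width': 0.08721394147609474}
{'fx': 401.8026729211932, 'fy': 401.8026729211932, 'cx': 283.92163933059993, 'cy': 205.8281128434286, 'xyz': array([0.16509581, 0.38298275, 0.68196322]), 'rotation': array([ 0.37337966, -0.83309973, -2.22761592])}
{'fx': 343.18490850011705, 'fy': 343.18490850011705, 'cx': 271.00266952425426, 'cy': 214.1823264768608, 'tool_from_camera': array([[-1.29043967e-03,  9.70186548e-01,  2.42355931e-01,
         
[... 609 characters left out ...]
33], 0.43)]
scene weight_block [([0.6853, -0.0029, -0.001], 0.93)]
scene hole_punch1 [([0.626, 0.1193, -0.0028], 0.85), ([0.5248, -0.1368, 0.0028], 0.7)]
side setter [([0.5336, 0.0233, -0.0004], 0.61), ([0.5605, -0.0563, 0.0397], 0.37)]
side dial_centre [([0.5202, 0.0626, 0.0342], 0.7)]
side index_tip [([0.5868, 0.0479, 0.03], 0.62)]
side pointer_tip [([0.4099, 0.0022, 0.0027], 0.65), ([0.5485, 0.1232, 0.0337], 0.61)]
side finger_post [([0.4705, 0.0679, 0.0333], 0.6)]
side set_key_top [([0.5626, -0.0534, 0.0391], 0.61)]
side weight_block [([0.6884, -0.0066, -0.0039], 0.8), ([0.5504, 0.1254, 0.0319], 0.15)]
side hole_punch1 [([0.6225, 0.1111, 0.0017], 0.82), ([0.5245, -0.1393, -0.0019], 0.6)]
```

View pics/scene0.png

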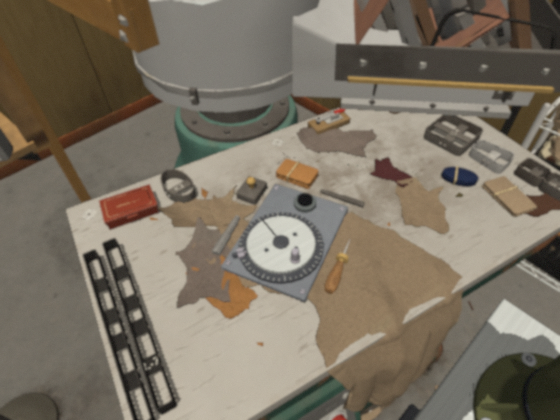

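The scene shows the setting unit near (280,245): index line to (266,220), post at (295,255), pointer rider at about (238,253), key at (305,200). The networks agree with this: dial about (0.518, 0.064), key about 126 mm away. I'll move above it for a wrist view.

```bash
cat >> h.py <<'E'
def go(x,y,z,yaw=None):
    "shift (cm) in tool axes and turn to reach a world point with tool down, tool x at yaw (deg)"
    s=telemetry.read_state(); A=R.from_rotvec(s["orientation"])
    yaw0=np.degrees(np.arctan2(*A.as_matrix()[[1,0],0]))
    if yaw is None: yaw=yaw0
    c,n=np.cos(np.radians(yaw)),np.sin(np.radians(yaw))
    B=R.from_matrix(np.array([[c,n,0],[n,-c,0],[0,0,-1]]))
    print("yaw0",round(yaw0,2),"turn",(A.inv()*B).as_rotvec().round(4),"shift",(A.inv().apply(np.array([x,y,z])-s["tool_pos"])*100).round(3))
E
python3 -c "
from h import *
go(.52,.065,.215); print(env.tcp_to_tips)"
```

```text
yaw0 167.01 turn [0.0001 0.0001 0.    ] shift [-49.202 -46.978   2.158]
0.014
```

apply_moves(
  series=[0,0,0,-3.1,-2.9,0,255,0,0,0,-6.2,-5.9,0,255,0,0,0,-9.3,-8.8,0,255,0,0,0,-12.4,-11.8,0,255,0,0,0,-15.5,-14.7,0,255,0,0,0,-18.6,-17.7,0,255,0,0,0,-21.7,-20.6,0,255,0,0,0,-24.8,-23.6,0,255,0,0,0,-27.9,-26.5,0,255,0,0,0,-31,-29.5,0,255],
)

```text
t: 2.15
tool_pos: [0.3826, 0.2751, 0.2369]
orientation: [0.355, 3.121, 0.001]
ft_force: [0.2, 0.8, 0.1]
width: 0.0017
```

apply_moves(
  series=[0,0,0,-3.1,-2.9,0.2,255,0,0,0,-6.2,-5.9,0.4,255,0,0,0,-9.3,-8.8,0.7,255,0,0,0,-12.4,-11.8,1,255,0,0,0,-15.3,-14.7,1.5,255,0,0,0,-17.2,-16.6,1.9,255,0,0,0,-18.2,-17.5,2.2,255,0,0,0,-18.2,-17.5,2.2,255,0,0,0,-18.2,-17.5,2.2,255,0,0,0,-18.2,-17.5,2.2,255],
)

```text
t: 3.4
tool_pos: [0.5196, 0.0661, 0.2147]
orientation: [0.352, 3.122, 0.001]
ft_force: [-0.5, -0.4, 0.3]
width: 0.0004
```

```bash
python3 - <<'E'
from h import *
s=telemetry.read_state(); print(s["t"],s["tool_pos"],s["qpos"].round(2),s["width"])
im,d=get_image("wrist"); cv2.imwrite("pics/w1.png",im); np.save("w1d.npy",d); np.save("w1T.npy",T("wrist"))
find("wrist",["dial_centre","index_tip","pointer_tip","finger_post","set_key_top"])
E
```

```text
3.4 [0.51956279 0.06610476 0.21471583] [-0.67  0.06  0.52  1.81 -0.03  1.28  1.2 ] 0.00035779334873614003
wrist dial_centre [([0.5148, 0.0634, 0.0339], 0.86)]
wrist index_tip [([0.411, 0.0091, -0.0008], 0.24)]
wrist pointer_tip [([0.5498, 0.1183, 0.0329], 0.88)]
wrist finger_post [([0.472, 0.0731, 0.0351], 0.59)]
wrist set_key_top [([0.5487, 0.1196, 0.0349], 0.25)]
```

View pics/w1.png

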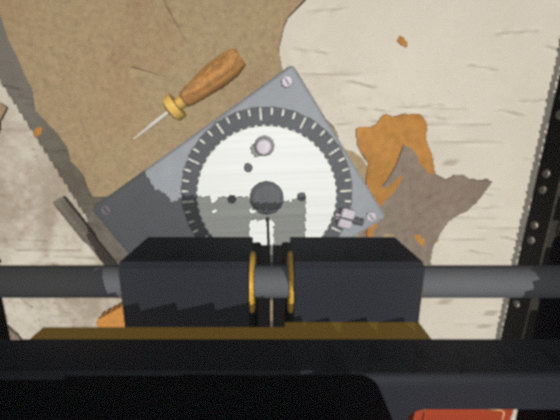

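The wrist view shows the hub at (266,197), post top at (264,146), line running down through (267,230) and the pointer rider at (347,217). The awl and other loose things are clear of the path. Next I'll compute angles from these pixels.

```bash
cat >> h.py <<'E'
def px(M,u,v,z,cam="wrist"):
    c=camera_info(cam); r=M[:3,:3]@np.array([(u-c["cx"])/c["fx"],-(v-c["cy"])/c["fy"],-1]); return M[:3,3]+r*(z-M[2,3])/r[2]
E
python3 - <<'E'
from h import *
M=np.load("w1T.npy"); 
for n,u,v,z in [("hub",266,197,.039),("post",264,145.5,.064),("line",267,231,.034),("rider",347,217,.035)]: 
    p=px(M,u,v,z); q=p-px(M,266,197,.039); print(n,p.round(4),np.hypot(*q[:2]).round(4),np.degrees(np.arctan2(q[1],q[0])).round(1))
# start of push
a=np.radians(169); c=np.array([.516,.064])
go(.473,.105,.12,169); go(.473,.105,.057,169)
E
```

```text
hub [0.5157 0.0613 0.039 ] 0.0 0.0
post [0.4669 0.0713 0.064 ] 0.0498 168.4
line [0.5505 0.0541 0.034 ] 0.0356 -11.7
rider [0.5539 0.1344 0.035 ] 0.0825 62.4
yaw0 167.02 turn [ 0.0002  0.0001 -0.0345] shift [5.466 2.844 9.465]
yaw0 167.02 turn [ 0.0002  0.0001 -0.0345] shift [ 5.466  2.843 15.765]
```

apply_moves(
  series=[0,0,0,2,1,3,255,0,0,-0.02,4,2,6,255,0,0,-0.02,5.4,2.8,8,255,0,0,-0.02,5.4,2.8,9.5,255,0,0,-0.02,5.4,2.8,11,255,0,0,-0.02,5.4,2.8,12.5,255,0,0,-0.02,5.4,2.8,14,255,0,0,-0.02,5.4,2.8,15,255,0,0,-0.02,5.4,2.8,15.5,255,0,0,-0.02,5.4,2.8,15.5,255],
)

```text
t: 4.95
tool_pos: [0.4736, 0.1041, 0.0594]
orientation: [-0.324, -3.125, 0.0]
ft_force: [0.2, -1.0, -0.5]
width: 0.0005
```

```bash
python3 - <<'E'
from h import *
s=telemetry.read_state(); print(s["t"],s["tool_pos"],s["qpos"].round(2),s["ft_force"].round(1))
im,d=get_image("wrist"); cv2.imwrite("pics/w2.png",im)
A=R.from_rotvec(s["orientation"]); C=np.array([.516,.062])
# pusher: tool centre trails post by off along the tangent; waypoint for post angle f (deg)
off=.023; y0=np.degrees(np.arctan2(*A.as_matrix()[[1,0],0]))
for f in list(range(160,236,6)):
    a=np.radians(f); p=C+.05*np.array([np.cos(a),np.sin(a)])-off*np.array([-np.sin(a),np.cos(a)])
    print(f,"wz",np.radians(y0-f).round(3),(A.inv().apply(np.r_[p,.060]-s["tool_pos"])*100).round(2))
E
```

```text
4.95 [0.47357673 0.10414985 0.05938268] [-0.71  0.15  0.47  2.06 -0.08  0.95  1.17] [ 0.2 -1.  -0.5]
160 wz 0.142 [-0.39 -0.27 -0.06]
166 wz 0.037 [-0.11 -0.77 -0.06]
172 wz -0.067 [ 0.13 -1.29 -0.06]
178 wz -0.172 [ 0.3  -1.84 -0.06]
184 wz -0.277 [ 0.42 -2.41 -0.06]
190 wz -0.381 [ 0.48 -2.98 -0.06]
196 wz -0.486 [ 0.48 -3.56 -0.06]
202 wz -0.591 [ 0.42 -4.13 -0.06]
208 wz -0.696 [ 0.29 -4.69 -0.06]
214 wz -0.8 [ 0.12 -5.24 -0.06]
220 wz -0.905 [-0.12 -5.77 -0.06]
226 wz -1.01 [-0.41 -6.26 -0.06]
232 wz -1.114 [-0.75 -6.73 -0.06]
```

View pics/w2.png

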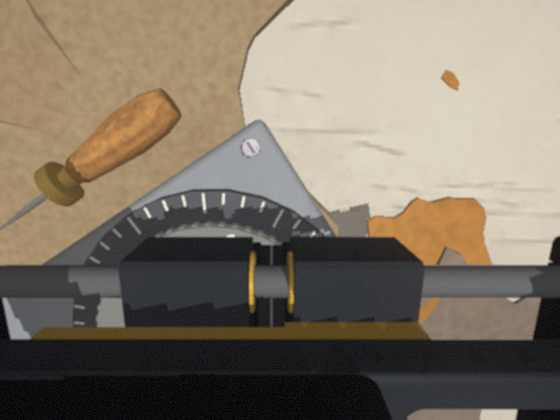

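The picture shows the tips low over the ring, with nothing fouled; the fingers hide the post. I'll push slowly along the arc.

apply_moves(
  series=[0,0,0,-0.3,-0.4,0,255,0,0,0,-0.1,-0.77,0,255,0,0,-0.03,0.02,-1.1,0,255,0,0,-0.09,0.17,-1.4,0,255,0,0,-0.15,0.26,-1.7,0,255,0,0,-0.21,0.34,-2.04,0,255,0,0,-0.28,0.42,-2.41,0,255,0,0,-0.35,0.46,-2.8,0,255,0,0,-0.42,0.48,-3.17,0,255,0,0,-0.486,0.48,-3.56,0,255],
)

```text
t: 6.25
tool_pos: [0.4615, 0.0708, 0.0597]
orientation: [-0.443, 3.11, 0.002]
ft_force: [0.4, 1.9, -0.4]
width: 0.0003
```

```bash
python3 - <<'E'
from h import *
s=telemetry.read_state(); print(s["t"],s["tool_pos"],s["qpos"].round(2),s["ft_force"].round(1))
for c in ("scene","side"):
    im,d=get_image(c); cv2.imwrite(f"pics/{c}1.png",im)
    find(c,["dial_centre","index_tip","pointer_tip","finger_post"])
    if c=="scene": a=cv2.resize(im[170:310,200:370],None,fx=4,fy=4,interpolation=cv2.INTER_CUBIC); cv2.imwrite("pics/crop1.png",a)
E
```

```text
6.25 [0.46145784 0.07076293 0.05970083] [-0.64  0.11  0.46  2.1  -0.06  0.94  1.7 ] [ 0.4  1.9 -0.4]
scene dial_centre [([0.5192, 0.0647, 0.0353], 0.82), ([0.6234, 0.1211, -0.0022], 0.51)]
scene index_tip [([0.5829, 0.0727, 0.0342], 0.62)]
scene pointer_tip [([0.553, 0.1246, 0.0386], 0.42), ([0.5853, 0.072, 0.0353], 0.35)]
scene finger_post []
side dial_centre [([0.5163, 0.066, 0.0351], 0.75)]
side index_tip [([0.5858, 0.0702, 0.0315], 0.79)]
side pointer_tip []
side finger_post [([0.4702, 0.0501, 0.033], 0.59)]
```

View pics/crop1.png

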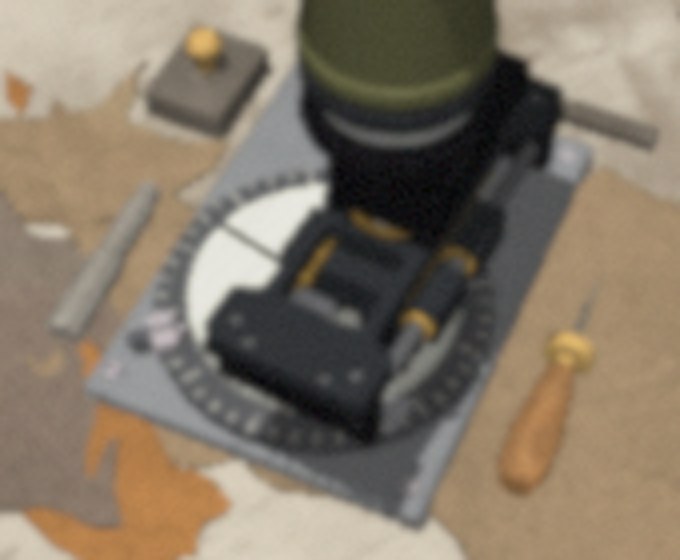

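The crop shows the line has turned (rim end at about (222,222) in the crop) and the rider at (162,330) is untouched. The dial lags my model by about 9°, so the finger is thinner than assumed. I'll recompute with a 15.5 mm offset.

```bash
python3 - <<'E'
from h import *
s=telemetry.read_state(); A=R.from_rotvec(s["orientation"]); C=np.array([.516,.063])
off=.0155; y0=np.degrees(np.arctan2(*A.as_matrix()[[1,0],0]))
for f in list(range(187,243,5)):
    a=np.radians(f); p=C+.05*np.array([np.cos(a),np.sin(a)])-off*np.array([-np.sin(a),np.cos(a)])
    print(f,"wz",np.radians((y0-f+180)%360-180).round(3),(A.inv().apply(np.r_[p,.060]-s["tool_pos"])*100).round(2))
E
```

```text
187 wz 0.157 [-0.33  0.11 -0.04]
192 wz 0.07 [-0.15 -0.31 -0.04]
197 wz -0.018 [ 0.   -0.74 -0.04]
202 wz -0.105 [ 0.11 -1.19 -0.04]
207 wz -0.192 [ 0.18 -1.64 -0.04]
212 wz -0.279 [ 0.21 -2.09 -0.04]
217 wz -0.367 [ 0.2  -2.55 -0.04]
222 wz -0.454 [ 0.15 -3.01 -0.04]
227 wz -0.541 [ 0.06 -3.45 -0.04]
232 wz -0.628 [-0.07 -3.89 -0.04]
237 wz -0.716 [-0.24 -4.32 -0.04]
242 wz -0.803 [-0.44 -4.73 -0.04]
```

Push to a nominal 232 (line about 52°), 10° short of the target, then back off a bit and look.

apply_moves(
  series=[0,0,0,-0.1,-0.3,0,255,0,0,-0.02,0,-0.74,0,255,0,0,-0.1,0.11,-1.19,0,255,0,0,-0.19,0.18,-1.64,0,255,0,0,-0.28,0.21,-2.09,0,255,0,0,-0.37,0.2,-2.55,0,255,0,0,-0.45,0.15,-3.01,0,255,0,0,-0.54,0.06,-3.45,0,255,0,0,-0.63,-0.07,-3.89,0,255,0,0,-0.63,-0.07,-3.89,0,255],
)

```text
t: 8.0
tool_pos: [0.4731, 0.0323, 0.0595]
orientation: [-1.377, 2.824, -0.001]
ft_force: [0.8, -0.3, 0.4]
width: 0.0004
```

```bash
python3 - <<'E'
from h import *
s=telemetry.read_state(); print(s["t"],s["tool_pos"],s["qpos"].round(2),s["ft_force"].round(1))
for c in ("scene","side","wrist"):
    im,d=get_image(c); cv2.imwrite(f"pics/{c}2.png",im)
    find(c,["dial_centre","index_tip","pointer_tip","finger_post"])
a=cv2.resize(cv2.imread("pics/scene2.png")[200:300,215:350],None,fx=4,fy=4,interpolation=cv2.INTER_CUBIC); cv2.imwrite("pics/crop2.png",a)
np.save("w2T.npy",T("wrist"))
E
```

```text
8.0 [0.4731188  0.03233464 0.05953238] [-0.55  0.12  0.45  2.09 -0.06  0.95  2.41] [ 0.8 -0.3  0.4]
scene dial_centre [([0.5166, 0.0642, 0.0339], 0.95)]
scene index_tip [([0.5572, 0.1177, 0.0323], 0.89)]
scene pointer_tip [([0.5541, 0.1243, 0.0387], 0.63)]
scene finger_post []
side dial_centre [([0.5207, 0.0605, 0.0319], 0.78)]
side index_tip [([0.5603, 0.1135, 0.0336], 0.6)]
side pointer_tip []
side finger_post [([0.4865, 0.0178, 0.0312], 0.4)]
wrist dial_centre []
wrist index_tip []
wrist pointer_tip []
wrist finger_post []
```

View pics/crop2.png

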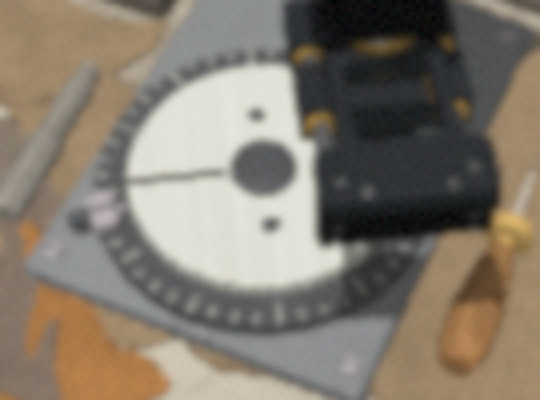

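The line's rim end is at crop (125,183) and the rider's nose at about (115,208), so it is several degrees short, as planned. I'll back off, lift, and view line and pointer from above.

```bash
python3 -c "
from h import *
go(.575,.15,.10,232)"
```

```text
yaw0 -127.91 turn [-0.      0.0001  0.0016] shift [-15.484  -0.871  -4.039]
```

apply_moves(
  series=[0,0,0,0,1,0,255,0,0,0,0,1.5,-2,255,0,0,0,0,1.5,-5,255,0,0,0,-3,1,-5,255,0,0,0,-7,0,-5,255,0,0,0,-11,-0.5,-5,255,0,0,0,-14.5,-0.9,-4.5,255,0,0,0,-15.5,-0.9,-4,255,0,0,0,-15.5,-0.9,-4,255,0,0,0,-15.5,-0.9,-4,255],
)

```text
t: 10.0
tool_pos: [0.5745, 0.1485, 0.0996]
orientation: [1.377, -2.823, 0.0]
ft_force: [-0.1, -0.2, 0.7]
width: 0.0005
```

```bash
python3 - <<'E'
from h import *
s=telemetry.read_state(); print(s["t"],s["tool_pos"],s["qpos"].round(2),s["ft_force"].round(1))
im,d=get_image("wrist"); cv2.imwrite("pics/w3.png",im); np.save("w3T.npy",T("wrist"))
find("wrist",["dial_centre","index_tip","pointer_tip","finger_post"])
cv2.imwrite("pics/w3c.png",cv2.resize(im[0:260,130:420],None,fx=2.3,fy=2.3,interpolation=cv2.INTER_CUBIC))
E
```

```text
10.0 [0.57446102 0.14852413 0.09959336] [-0.62  0.32  0.39  1.77 -0.13  1.08  2.29] [-0.1 -0.2  0.7]
wrist dial_centre [([0.5165, 0.0633, 0.0362], 0.96)]
wrist index_tip [([0.5593, 0.1144, 0.0332], 0.58)]
wrist pointer_tip [([0.5507, 0.1204, 0.036], 0.74)]
wrist finger_post []
```

View pics/w3c.png

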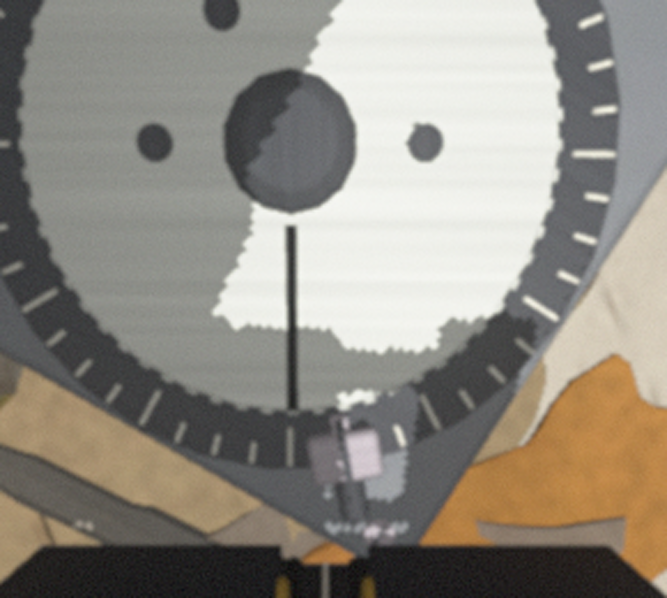

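The crop shows the line from (291,228) to (293,408) and the rider with its dark top line at about (339,420)–(348,480). The line is still about 9° short. I'll enlarge the rider for accuracy.

```bash
python3 - <<'E'
from h import *
im=cv2.imread("pics/w3.png")
cv2.imwrite("pics/w3d.png",cv2.resize(im[155:235,240:320],None,fx=7,fy=7,interpolation=cv2.INTER_CUBIC))
g=im.min(2).astype(float)
for v in range(102,174,8):
    r=g[v,248:266]; k=np.clip(np.median(r)-r-25,0,None); print(v,(248+(k*np.arange(18)).sum()/k.sum()).round(2) if k.sum() else None)
E
```

```text
102 256.13
110 256.23
118 256.28
126 256.28
134 256.46
142 256.77
150 256.55
158 256.54
166 256.57
```

View pics/w3d.png

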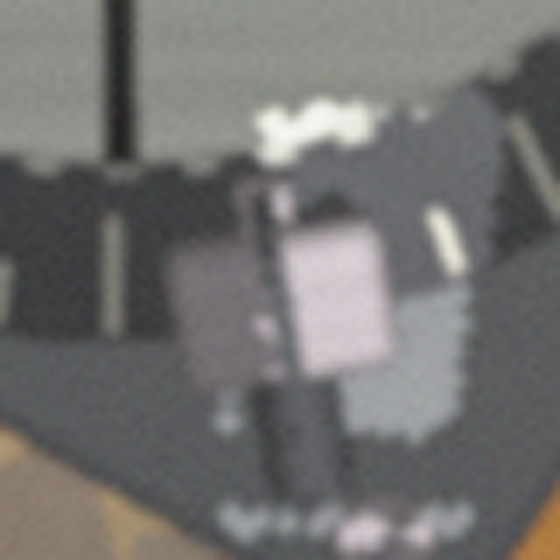

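The enlarged view shows the rider's dark line from (263,195) to (290,360), which is pixels (277.1,182.4) to (281.0,206.0).

```bash
cat >> h.py <<'E'
def angles(M,hub,L,P):
    c=px(M,*hub,.039)[:2]; a=lambda q:np.degrees(np.arctan2(q[1],q[0]))
    l=[px(M,*p,.034)[:2] for p in L]; r=[px(M,*p,.035)[:2] for p in P]
    print("hub",c.round(4),"line dir",a(l[1]-l[0]).round(2),"line from hub",a(l[1]-c).round(2),"rider dir",a(r[1]-r[0]).round(2),"rider from hub",[a(q-c).round(2) for q in r],"r",[np.hypot(*(q-c)).round(4) for q in l+r])
    d1=l[1]-l[0]; d1/=np.hypot(*d1); C=l[1]-.068*d1; print("axis from line",C.round(4),"rider",[a(q-C).round(2) for q in r])
E
python3 - <<'E'
from h import *
M=np.load("w3T.npy")
im=cv2.imread("pics/w3.png").max(2)
b=((im<125)).astype(np.uint8); b[100:]=0
n,lab,st,ce=cv2.connectedComponentsWithStats(b); i=lab[60,250]; print(st[i],ce[i])
for hub in [(256.1,61),]: angles(M,hub,[(256.15,102),(256.7,177.5)],[(277.1,182.4),(281,206)])
E
```

```text
[ 227   29   57   63 2790] [254.8437276   60.53727599]
hub [0.517  0.0621] line dir 51.76 line from hub 51.46 rider dir 61.48 rider from hub [np.float64(61.88), np.float64(61.81)] r [np.float64(0.0217), np.float64(0.0667), np.float64(0.0707), np.float64(0.086)]
axis from line [0.5164 0.0609] rider [np.float64(61.97), np.float64(61.89)]
```

The line is at 51.7°, the rider at 61.9°, so 10.2° remain. My push model was right to 0.4°. I'll go back behind the post.

```bash
cat >> h.py <<'E'
def push(fs,zoff=.0595,off=.0155,bias=.35):
    s=telemetry.read_state(); A=R.from_rotvec(s["orientation"]); C=np.array([.516,.063]); y0=np.degrees(np.arctan2(*A.as_matrix()[[1,0],0]))
    for f,back in fs:
        a=np.radians(f+bias); p=C+.05*np.array([np.cos(a),np.sin(a)])-(off+back)*np.array([-np.sin(a),np.cos(a)])
        print(f,back,"wz",np.radians((y0-f-bias+180)%360-180).round(3),(A.inv().apply(np.r_[p,zoff]-s["tool_pos"])*100).round(2))
E
python3 -c "
from h import *
push([(231.65,.015),(231.65,.003),(231.65,0)])"
```

```text
231.65 0.015 wz 0.001 [15.45  2.41  4.04]
231.65 0.003 wz 0.001 [15.45  1.21  4.04]
231.65 0 wz 0.001 [15.45  0.91  4.04]
```

apply_moves(
  series=[0,0,0,3,0.5,-1,255,0,0,0,7,1.5,-1,255,0,0,0,11,2.4,-1,255,0,0,0,14.5,2.4,-0.5,255,0,0,0,15.4,2.4,0.5,255,0,0,0,15.4,2.4,2,255,0,0,0,15.4,2.4,3.5,255,0,0,0,15.4,2.4,4,255,0,0,0,15.4,1.9,4,255,0,0,0,15.4,1.5,4,255],
)

```text
t: 11.5
tool_pos: [0.4698, 0.0375, 0.0598]
orientation: [-1.379, 2.822, -0.001]
ft_force: [0.5, 0.7, 0.2]
width: 0.0007
```

```bash
python3 -c "
from h import *
s=telemetry.read_state(); print(s['t'],s['tool_pos'],s['qpos'].round(2))
push([(231.65,0),(234,0),(236,0),(238,0),(240,0),(241,0),(241.7,0),(241.7,.015)])"
```

```text
11.5 [0.46976666 0.03754316 0.05982201] [-0.57  0.11  0.45  2.09 -0.06  0.94  2.4 ]
231.65 0 wz 0.002 [ 0.15 -0.53  0.03]
234 0 wz -0.039 [ 0.21 -0.73  0.03]
236 0 wz -0.074 [ 0.25 -0.91  0.03]
238 0 wz -0.109 [ 0.29 -1.09  0.03]
240 0 wz -0.144 [ 0.32 -1.27  0.03]
241 0 wz -0.161 [ 0.34 -1.36  0.03]
241.7 0 wz -0.174 [ 0.34 -1.42  0.03]
241.7 0.015 wz -0.174 [0.6  0.06 0.03]
```

apply_moves(
  series=[0,0,0,0.1,-0.3,0,255,0,0,0,0.15,-0.53,0,255,0,0,-0.02,0.18,-0.64,0,255,0,0,-0.04,0.21,-0.74,0,255,0,0,-0.07,0.25,-0.91,0,255,0,0,-0.11,0.29,-1.09,0,255,0,0,-0.145,0.32,-1.27,0,255,0,0,-0.16,0.34,-1.36,0,255,0,0,-0.174,0.34,-1.41,0,255,0,0,-0.174,0.34,-1.41,0,255],
)

```text
t: 12.75
tool_pos: [0.4778, 0.0263, 0.0595]
orientation: [1.62, -2.692, -0.0]
ft_force: [-1.6, -0.2, 1.0]
width: 0.0004
```

```bash
python3 -c "
from h import *
s=telemetry.read_state(); print(s['t'],s['tool_pos'],s['qpos'].round(2))
push([(241.7,0),(241.7,.015)])
go(.575,.15,.10,232)"
```

```text
12.75 [0.47781047 0.02625666 0.0595113 ] [-0.53  0.13  0.45  2.08 -0.07  0.95  2.61]
241.7 0 wz 0.0 [-0.04 -0.1   0.  ]
241.7 0.015 wz 0.0 [-0.04  1.4   0.  ]
yaw0 -117.93 turn [ 1.000e-04 -1.000e-04  1.757e-01] shift [-15.485  -2.79   -4.05 ]
```

apply_moves(
  series=[0,0,0,0,1,0,255,0,0,0,0,1.5,-2,255,0,0,0.05,0,1.5,-5,255,0,0,0.1,-3,1,-5,255,0,0,0.176,-7,0,-5,255,0,0,0.176,-11,-1.5,-5,255,0,0,0.176,-14.5,-2.5,-4.5,255,0,0,0.176,-15.5,-2.8,-4,255,0,0,0.176,-15.5,-2.8,-4,255,0,0,0.176,-15.5,-2.8,-4,255],
)

```text
t: 14.0
tool_pos: [0.5745, 0.1486, 0.0996]
orientation: [1.374, -2.824, 0.0]
ft_force: [-0.5, -0.0, -0.2]
width: 0.0005
```

```bash
python3 - <<'E'
from h import *
s=telemetry.read_state(); print(s["t"],s["tool_pos"],s["qpos"].round(2),s["ft_force"].round(1))
M=T("wrist"); im,d=get_image("wrist"); cv2.imwrite("pics/w4.png",im); np.save("w4T.npy",M)
find("wrist",["dial_centre","index_tip","pointer_tip"])
cv2.imwrite("pics/w4c.png",cv2.resize(im[90:230,220:330],None,fx=4.2,fy=4.2,interpolation=cv2.INTER_CUBIC))
c=np.array([.517,.0621])
E
```

```text
14.0 [0.5744943  0.14859209 0.09961566] [-0.62  0.32  0.39  1.77 -0.13  1.08  2.28] [-0.5 -0.  -0.2]
wrist dial_centre [([0.5152, 0.063, 0.0348], 0.78)]
wrist index_tip []
wrist pointer_tip [([0.5513, 0.1192, 0.0348], 0.83)]
```

View pics/w4c.png

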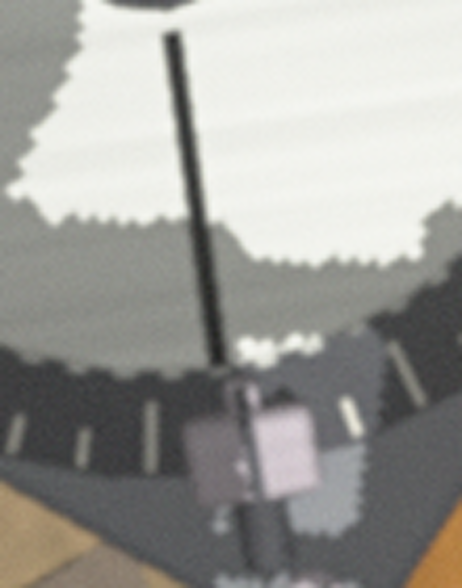

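```bash
cat >> h.py <<'E'
def meas(fn,tn,slope0,x0):
    M=np.load(tn); g=cv2.imread(fn).min(2).astype(float); V=[];U=[]
    for v in range(102,172,2):
        x=x0+slope0*(v-102); i=int(round(x)); r=g[v,i-7:i+8]; k=np.clip(np.median(r)-r-25,0,None)
        if k.sum()>20: V.append(v);U.append(i-7+(k*np.arange(15)).sum()/k.sum())
    pf=np.polyfit(V,U,1); pf=np.polyfit(np.array(V)[abs(np.polyval(pf,V)-U)<.5],np.array(U)[abs(np.polyval(pf,V)-U)<.5],1)
    print("fit",pf,len(V)); L=[(np.polyval(pf,102),102),(np.polyval(pf,176),176)]
    angles(M,(255.8,60.7),L,[(277.1,182.4),(281,206)])
E
python3 - <<'E'
from h import *
meas("pics/w3.png","w3T.npy",.007,256.1)
meas("pics/w4.png","w4T.npy",.144,261.2)
# rider moved? compare rider patch between the two pictures
a,b=[cv2.imread(f"pics/w{i}.png",0)[183:215,262:300].astype(np.float32) for i in (3,4)]; print(cv2.phaseCorrelate(a,b))
E
```

```text
fit [7.65931764e-03 2.55364483e+02] 35
hub [0.517  0.0619] line dir 51.79 line from hub 51.62 rider dir 61.48 rider from hub [np.float64(61.99), np.float64(61.9)] r [np.float64(0.0219), np.float64(0.0659), np.float64(0.0709), np.float64(0.0862)]
axis from line [0.5159 0.0601] rider [np.float64(61.85), np.float64(61.79)]
fit [1.42189415e-01 2.46517029e+02] 35
hub [0.5166 0.062 ] line dir 59.91 line from hub 59.52 rider dir 61.37 rider from hub [np.float64(61.88), np.float64(61.79)] r [np.float64(0.022), np.float64(0.0665), np.float64(0.0708), np.float64(0.0861)]
axis from line [0.5162 0.0605] rider [np.float64(62.19), np.float64(62.05)]
((-0.1282604039354034, -0.00846683741893628), 0.9745580431073904)
```

Line 59.8°, rider about 62.0° (axis from the intersection of the two line fits), and the rider is unmoved (0.13 px). About 2.1° (1.9 mm) is left.

```bash
python3 -c "
from h import *
push([(239.8,.015),(239.8,.003),(239.8,0)],bias=1.05)"
```

```text
239.8 0.015 wz -0.156 [15.85  1.56  4.04]
239.8 0.003 wz -0.156 [15.67  0.37  4.04]
239.8 0 wz -0.156 [15.62  0.08  4.04]
```

apply_moves(
  series=[0,0,0,3,0.5,-1,255,0,0,-0.05,7,1,-1,255,0,0,-0.1,11,1.5,-1,255,0,0,-0.16,14.5,1.6,-0.5,255,0,0,-0.16,15.8,1.6,0.5,255,0,0,-0.16,15.8,1.6,2.5,255,0,0,-0.16,15.8,1.6,4,255,0,0,-0.16,15.7,0.9,4,255,0,0,-0.16,15.68,0.5,4,255,0,0,-0.16,15.68,0.5,4,255],
)

```text
t: 15.45
tool_pos: [0.4758, 0.0295, 0.0601]
orientation: [-1.597, 2.704, -0.001]
ft_force: [-0.2, 0.1, 0.1]
width: 0.0002
```

```bash
python3 -c "
from h import *
s=telemetry.read_state(); print(s['t'],s['tool_pos'],s['qpos'].round(2),s['ft_force'].round(1))
push([(239.8,0),(241.0,0),(241.95,0),(241.95,.015)],bias=1.05)"
```

```text
15.45 [0.47579518 0.0294523  0.0601401 ] [-0.54  0.13  0.44  2.08 -0.07  0.95  2.58] [-0.2  0.1  0.1]
239.8 0 wz 0.005 [ 0.11 -0.33  0.06]
241.0 0 wz -0.016 [ 0.15 -0.43  0.06]
241.95 0 wz -0.033 [ 0.17 -0.52  0.06]
241.95 0.015 wz -0.033 [0.22 0.98 0.06]
```

apply_moves(
  series=[0,0,0,0.05,-0.15,0,255,0,0,0,0.1,-0.25,0,255,0,0,0,0.11,-0.32,0,255,0,0,-0.01,0.13,-0.37,0,255,0,0,-0.016,0.15,-0.42,0,255,0,0,-0.02,0.16,-0.46,0,255,0,0,-0.03,0.17,-0.5,0,255,0,0,-0.033,0.17,-0.52,0,255,0,0,-0.033,0.17,-0.52,0,255,0,0,-0.033,0.17,-0.52,0,255],
)

```text
t: 16.7
tool_pos: [0.4784, 0.0257, 0.0595]
orientation: [1.642, -2.678, -0.0]
ft_force: [-1.6, 0.5, 0.3]
width: 0.0003
```

```bash
python3 -c "
from h import *
s=telemetry.read_state(); print(s['t'],s['tool_pos'],s['qpos'].round(2),s['ft_force'].round(1))
push([(241.95,0)],bias=1.05)
go(.575,.15,.10,232)"
```

```text
16.7 [0.47836696 0.02565321 0.05952866] [-0.52  0.13  0.44  2.08 -0.07  0.95  2.62] [-1.6  0.5  0.3]
241.95 0 wz 0.001 [-0.04 -0.11  0.  ]
yaw0 -116.97 turn [ 0.0002 -0.      0.1926] shift [-15.465  -2.973  -4.048]
```

apply_moves(
  series=[0,0,0,0,-0.03,0,255,0,0,0,0,-0.06,0,255,0,0,-0.01,-0.02,-0.08,0,255,0,0,-0.01,-0.03,-0.11,0,255,0,0,-0.01,-0.03,-0.11,0,255,0,0,-0.01,-0.03,-0.11,0,255,0,0,-0.01,-0.03,-0.11,0,255,0,0,-0.01,-0.03,-0.11,0,255,0,0,-0.01,-0.03,-0.11,0,255,0,0,-0.01,-0.03,-0.11,0,255],
)

```text
t: 17.95
tool_pos: [0.4796, 0.0254, 0.0596]
orientation: [-1.656, 2.67, -0.0]
ft_force: [-1.3, 0.4, -0.4]
width: 0.0003
```

```bash
python3 -c "
from h import *
s=telemetry.read_state(); print(s['t'],s['tool_pos'],s['qpos'].round(2),s['ft_force'].round(1))
push([(241.95,0)],bias=1.05)
go(.575,.15,.10,232)"
```

```text
17.95 [0.47961115 0.02540838 0.05957195] [-0.52  0.13  0.43  2.07 -0.07  0.95  2.64] [-1.3  0.4 -0.4]
241.95 0 wz 0.011 [-0.    0.01  0.01]
yaw0 -116.39 turn [-1.000e-04  1.000e-04  2.026e-01] shift [-15.401  -3.007  -4.041]
```

Now back off and view again.

apply_moves(
  series=[0,0,0,0,1,0,255,0,0,0,0,1.5,-2,255,0,0,0.05,0,1.5,-5,255,0,0,0.1,-3,1,-5,255,0,0,0.2,-7,0,-5,255,0,0,0.2,-11,-1.5,-5,255,0,0,0.2,-14.5,-2.7,-4.5,255,0,0,0.2,-15.4,-3,-4,255,0,0,0.2,-15.4,-3,-4,255,0,0,0.2,-15.4,-3,-4,255],
)

```text
t: 19.2
tool_pos: [0.5742, 0.1487, 0.0996]
orientation: [1.379, -2.822, 0.0]
ft_force: [-0.9, -0.9, -0.5]
width: 0.0003
```

```bash
python3 - <<'E'
from h import *
s=telemetry.read_state(); print(s["t"],s["tool_pos"],s["qpos"].round(2),s["ft_force"].round(1))
M=T("wrist"); im,d=get_image("wrist"); cv2.imwrite("pics/w5.png",im); np.save("w5T.npy",M)
cv2.imwrite("pics/w5c.png",cv2.resize(im[90:230,220:330],None,fx=4.2,fy=4.2,interpolation=cv2.INTER_CUBIC))
meas("pics/w5.png","w5T.npy",.178,263)
a,b=[cv2.imread(f"pics/w{i}.png",0)[183:215,262:300].astype(np.float32) for i in (4,5)]; print(cv2.phaseCorrelate(a,b))
E
```

```text
19.2 [0.57417672 0.1486908  0.09963533] [-0.61  0.31  0.37  1.77 -0.13  1.08  2.28] [-0.9 -0.9 -0.5]
fit [1.75664487e-01 2.44574773e+02] 35
hub [0.5166 0.0619] line dir 62.11 line from hub 61.79 rider dir 61.55 rider from hub [np.float64(62.06), np.float64(61.97)] r [np.float64(0.0221), np.float64(0.0669), np.float64(0.0708), np.float64(0.0862)]
axis from line [0.5164 0.0608] rider [np.float64(62.36), np.float64(62.21)]
((-0.395675944867957, 0.19072056361196132), 0.9086372390389442)
```

View pics/w5c.png

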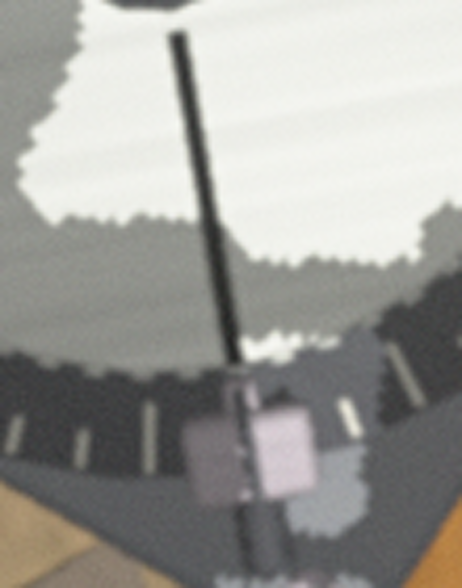

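Line and rider now look collinear: the fit extrapolates to within about 0.2 px of the rider's line. One closer check with the fit drawn beside the plain crop.

```bash
python3 - <<'E'
from h import *
im=cv2.imread("pics/w5.png")[150:215,248:300]; k=7
a=cv2.resize(im,None,fx=k,fy=k,interpolation=cv2.INTER_CUBIC); b=a.copy()
f=lambda v:(int(((.175664*v+244.575)-248+.5)*k),int((v-150+.5)*k))
cv2.line(b,f(152),f(212),(0,0,255),1)
cv2.imwrite("pics/w5e.png",np.hstack([a,b]))
g=cv2.imread("pics/w5.png").min(2)
for v in range(178,208,2): print(v,round(.175664*v+244.575,1),g[v,270:290].tolist())
E
```

```text
178 275.8 [78, 74, 81, 85, 100, 106, 109, 120, 124, 114, 106, 103, 105, 106, 105, 103, 104, 104, 107, 104]
180 276.2 [67, 65, 65, 78, 85, 90, 91, 96, 103, 111, 114, 106, 108, 106, 110, 106, 102, 105, 106, 106]
182 276.5 [62, 65, 75, 91, 105, 104, 97, 102, 126, 147, 142, 116, 108, 104, 100, 96, 86, 80, 90, 102]
184 276.9 [62, 62, 72, 88, 104, 91, 73, 85, 126, 163, 162, 127, 100, 88, 79, 72, 64, 67, 74, 84]
186 277.2 [64, 61, 68, 87, 96, 95, 75, 75, 101, 140, 159, 138, 96, 81, 81, 89, 94, 98, 102, 106]
188 277.6 [75, 76, 77, 87, 89, 92, 78, 72, 85, 108, 121, 132, 134, 135, 139, 145, 153, 157, 159, 165]
190 278.0 [96, 98, 99, 101, 103, 97, 92, 73, 90, 122, 154, 172, 182, 186, 188, 190, 195, 197, 202, 202]
192 278.3 [108, 111, 109, 112, 112, 110, 97, 84, 97, 124, 168, 193, 203, 203, 205, 202, 206, 206, 204, 208]
194 278.7 [113, 113, 114, 117, 114, 113, 103, 89, 87, 112, 149, 183, 201, 205, 203, 206, 201, 202, 205, 200]
196 279.0 [112, 115, 113, 116, 112, 119, 126, 117, 103, 104, 129, 169, 192, 201, 195, 195, 197, 199, 199, 200]
198 279.4 [111, 110, 111, 107, 110, 112, 122, 121, 115, 104, 126, 162, 189, 200, 199, 201, 201, 198, 197, 200]
200 279.7 [111, 109, 109, 110, 112, 110, 115, 102, 89, 92, 114, 148, 181, 199, 202, 204, 200, 202, 201, 203]
202 280.1 [110, 117, 113, 115, 114, 112, 112, 108, 99, 91, 103, 135, 171, 191, 198, 198, 200, 199, 197, 196]
204 280.4 [113, 109, 113, 110, 109, 110, 109, 113, 116, 108, 104, 123, 161, 190, 201, 198, 197, 201, 199, 199]
206 280.8 [115, 114, 112, 113, 114, 110, 111, 121, 128, 118, 103, 116, 143, 180, 196, 192, 193, 190, 184, 183]
```

View pics/w5e.png

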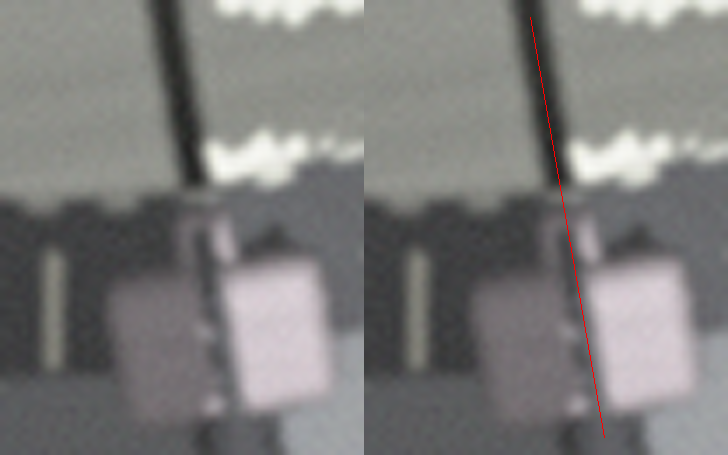

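The drawn fit passes through the middle of the rider: body centre 279.4 against 279.4, groove within about 0.5 px (≤0.3°). The line is set, so next I look at the key.

```bash
python3 -c "
from h import *
go(.609,-.038,.16,200)"
```

```text
yaw0 -127.94 turn [ 0.000e+00 -1.000e-04  5.596e-01] shift [ 12.599 -14.214  -6.012]
```

apply_moves(
  series=[0,0,0,0,0,-3,255,0,0,0.08,0.5,-0.6,-6,255,0,0,0.18,2.5,-2.8,-6,255,0,0,0.28,5,-5.6,-6,255,0,0,0.38,7.5,-8.5,-6,255,0,0,0.48,10,-11.3,-6,255,0,0,0.56,12,-13.5,-6,255,0,0,0.56,12.6,-14.2,-6,255,0,0,0.56,12.6,-14.2,-6,255,0,0,0.56,12.6,-14.2,-6,255],
)

```text
t: 20.5
tool_pos: [0.6096, -0.0345, 0.1593]
orientation: [0.552, -3.092, -0.002]
ft_force: [0.4, -0.6, 0.1]
width: 0.0006
```

```bash
python3 - <<'E'
from h import *
s=telemetry.read_state(); print(s["t"],s["tool_pos"],s["qpos"].round(2),s["ft_force"].round(1))
M=T("wrist"); im,d=get_image("wrist"); cv2.imwrite("pics/w6.png",im); np.save("w6T.npy",M); np.save("w6d.npy",d)
find("wrist",["set_key_top","dial_centre"]); find("wrist",["set_key"],spot_in)
c=camera_info("wrist"); p=np.linalg.inv(M)@np.r_[.5604,-.055,.041,1]; u=c["cx"]-c["fx"]*p[0]/p[2]; v=c["cy"]+c["fy"]*p[1]/p[2]; print("predicted px",u,v)
u,v=int(u),int(v); D=d[v-30:v+31:6,u-30:u+31:6]
for i,vv in enumerate(range(v-30,v+31,6)):
    print([int(round(1000*w(M,[(uu-c["cx"])/c["fx"]*D[i,j],-(vv-c["cy"])/c["fy"]*D[i,j],-D[i,j]])[2])) for j,uu in enumerate(range(u-30,u+31,6))])
E
```

```text
20.5 [ 0.60963727 -0.03450934  0.15929559] [-0.44  0.31  0.55  1.67 -0.17  1.21  2.07] [ 0.4 -0.6  0.1]
wrist set_key_top [([0.5559, -0.0538, 0.0366], 0.56), ([0.5167, 0.0635, 0.0347], 0.37)]
wrist dial_centre [([0.5144, 0.0646, 0.0352], 0.93), ([0.5556, -0.0544, 0.0394], 0.23)]
wrist set_key [([0.5622, -0.0495, 0.0386], 0.89)]
predicted px 267.9310044278087 146.8712070080414
[18, 18, 19, 18, 18, 30, 18, 18, 17, 17, 17]
[16, 19, 28, 30, 31, 29, 32, 31, 29, 17, 18]
[18, 18, 30, 32, 38, 40, 38, 30, 29, 29, 18]
[19, 30, 29, 41, 39, 41, 40, 41, 30, 30, 18]
[20, 30, 39, 41, 40, 41, 39, 40, 39, 30, 30]
[28, 30, 40, 41, 40, 39, 39, 40, 40, 31, 29]
[19, 31, 38, 41, 40, 39, 41, 40, 41, 30, 29]
[19, 29, 38, 39, 40, 40, 41, 41, 41, 30, 17]
[17, 29, 30, 39, 40, 40, 40, 40, 30, 31, 18]
[19, 18, 30, 30, 30, 39, 30, 31, 28, 18, 19]
[19, 17, 18, 17, 31, 31, 29, 30, 17, 17, 18]
```

View pics/w6.png

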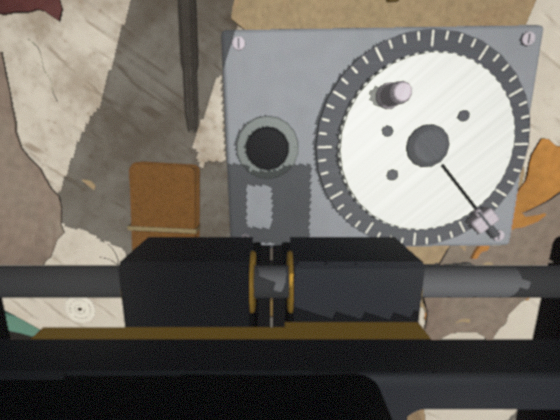

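The picture shows the key at (267,148), as predicted, its top at 40 mm and housing at 30 mm. The line points into the rider at (484,220), with nothing over the key.

```bash
python3 -c "
from h import *
M=np.load('w6T.npy'); print(px(M,267.3,148,.040))
go(.5602,-.0553,.06,200)"
```

```text
[ 0.5614154  -0.05515271  0.04      ]
yaw0 -159.82 turn [0.0005 0.0002 0.0032] shift [ 5.34  -0.174  9.954]
```

apply_moves(
  series=[0,0,0,2.5,-0.1,1,255,0,0,0,5,-0.2,3,255,0,0,0,5.3,-0.2,5.5,255,0,0,0,5.3,-0.2,7.5,255,0,0,0,5.3,-0.2,8.8,255,0,0,0,5.3,-0.2,9.6,255,0,0,0,5.3,-0.2,9.9,255,0,0,0,5.3,-0.2,9.9,255,0,0,0,5.3,-0.2,9.9,255,0,0,0,5.3,-0.2,9.9,255],
)

```text
t: 21.95
tool_pos: [0.561, -0.0567, 0.061]
orientation: [-0.547, 3.093, 0.0]
ft_force: [0.4, -0.1, -0.1]
width: 0.0005
```

```bash
python3 -c "
from h import *
s=telemetry.read_state(); print(s['tool_pos'],s['ft_force'])
go(.5608,-.0553,.048,200)"
```

```text
[ 0.56096588 -0.05665029  0.06101525] [ 0.4033778  -0.14229761 -0.09034603]
yaw0 -159.94 turn [-0.0001  0.0009  0.0011] shift [-0.03   0.133  1.302]
```

Press down slowly to just about full travel and read the force.

apply_moves(
  series=[0,0,0,0,0.1,0.3,255,0,0,0,0,0.1,0.6,255,0,0,0,0,0.1,0.8,255,0,0,0,0,0.1,0.95,255,0,0,0,0,0.1,1.1,255,0,0,0,0,0.1,1.2,255,0,0,0,0,0.1,1.3,255,0,0,0,0,0.1,1.35,255,0,0,0,0,0.1,1.4,255,0,0,0,0,0.1,1.4,255],
)

```text
t: 23.2
tool_pos: [0.5604, -0.0555, 0.0483]
orientation: [0.547, -3.094, -0.002]
ft_force: [-5.7, 1.2, 14.8]
width: 0.0006
```

The force is 14.8 N, well above the 5 N spring, so the key is on its stop. A touch more to confirm, then release.

apply_moves(
  series=[0,0,0,0,0,0.04,255,0,0,0,0,0,0.08,255,0,0,0,0,0,0.08,255,0,0,0,0,0,0.08,255,0,0,0,0,0,0.08,255,0,0,0,0,0,0.08,255,0,0,0,0,0,0.08,255,0,0,0,0,0,0.08,255,0,0,0,0,0,0.08,255,0,0,0,0,0,0.08,255],
)

```text
t: 24.45
tool_pos: [0.5604, -0.0556, 0.0482]
orientation: [-0.547, 3.093, 0.003]
ft_force: [-7.7, 2.0, 21.5]
width: 0.0005
```

apply_moves(
  series=[0,0,0,0,0,-0.3,255,0,0,0,0,0,-0.6,255,0,0,0,0,0,-0.9,255,0,0,0,0,0,-1.3,255,0,0,0,0,0,-2,255,0,0,0,0,0,-4,255,0,0,0,-1,0,-7,255,0,0,0,-3,0,-10,255,0,0,0,-5,0,-11.2,255,0,0,0,-5,0,-11.2,255],
)

```text
t: 25.7
tool_pos: [0.6088, -0.038, 0.1589]
orientation: [-0.549, 3.091, -0.001]
ft_force: [-0.6, -0.3, -0.8]
width: 0.0002
```

```bash
python3 - <<'E'
from h import *
s=telemetry.read_state(); print(s["t"],s["tool_pos"],s["ft_force"].round(1))
M=T("wrist"); im,d=get_image("wrist"); cv2.imwrite("pics/w7.png",im)
c=camera_info("wrist"); P=np.linalg.inv(M)@np.r_[.561,-.0553,.04,1]; u=int(c["cx"]-c["fx"]*P[0]/P[2]); v=int(c["cy"]+c["fy"]*P[1]/P[2])
z=[w(M,[(uu-c["cx"])/c["fx"]*d[vv,uu],-(vv-c["cy"])/c["fy"]*d[vv,uu],-d[vv,uu]])[2] for uu in range(u-8,u+9) for vv in range(v-8,v+9)]
print("key top z",np.median(z).round(4))
find("scene",[]);
for k in ("scene","side"):
    get_image(k); find(k,["index_tip","pointer_tip"])
E
```

```text
25.7 [ 0.60882835 -0.03795312  0.15890098] [-0.6 -0.3 -0.8]
key top z 0.04
scene index_tip [([0.5475, 0.1247, 0.033], 0.66)]
scene pointer_tip [([0.495, 0.0182, 0.037], 0.69), ([0.5553, 0.1257, 0.0381], 0.52)]
side index_tip [([0.5491, 0.1207, 0.0339], 0.56)]
side pointer_tip [([0.6244, 0.1137, 0.0006], 0.69), ([0.5624, -0.0574, 0.0371], 0.48)]
```

View pics/w7.png

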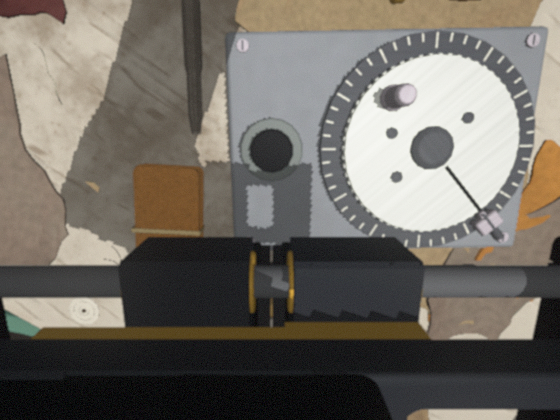

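The last picture shows the key back up at (271,150), its top at 40 mm. The line still runs into the rider at (487,222), and the arm is clear. Handing in.

```bash
python3 -c "
from rig import job; print(job.job_done())"
```

```text
the job is handed in; nothing more can be done
None
```

I set the dial by pushing the post with closed fingertips. It took two slow sweeps and two small correction pushes, with no pinching. Then I pressed the key once, let it come back up, and handed the job in at about 26 s.

**Line on pointer:** before the key press, the index line's fitted direction met the centre of the pointer body. The pointer's groove suggested at most about 0.3° past it. In the picture after the press, the line still ran into the pointer.

**Pointer:** it shifted by under 0.5 px between views, about the same as the camera's own movement.

**Key:** pressing harder, from 14.8 N to 21.5 N, moved the fingertips by only about 0.1 mm, so the key was on its stop. That was about 6 mm below its rest height. Afterwards its top measured 40 mm again.

**Checks that disagreed:** the networks' `pointer_tip` answers in the last scene and side pictures were mostly wrong, naming other objects. I relied on the wrist pictures instead.

**Other objects:** I did not re-measure the loose items. The ones visible in the later pictures looked unmoved, and the arm never went low near any of them.

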